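Match the pump spacers on the board

ROBOT

A 6-joint arm with a two-finger parallel gripper is mounted at the origin on the work surface. World frame = base frame: x ahead of the robot, y to its left, z up, the work surface at z = 0. Lengths are in mm, angles in rad, forces in N, time in s.
With the tool pointing down it reaches from about 275 to 750 mm from the base axis. Payload 10.2 kg.
Tool frame: the origin (TCP) lies midway between the tips of the shut fingers; the grasp point (between the pads) lies 19 mm behind it; z points along the fingers, y is the line along which they close (so a half turn about z gives the same grasp; the last joint's range is limited). The gripper opens to 85 mm and grips with 20 to 120 N. Pads are 22 mm wide; open, the fingers measure 114 mm over their backs; the gripper's body (76 mm by 85 mm) begins 54 mm behind the grasp point. The pads swing forward as they close: fully open they stand 13 mm farther back than shut.
Start: joints at [-1.458, 0.313, 1.498, -0, 1.331, -0.223], TCP at [172.988, -495.688, 231.294] pointing down, gripper open.
Joint ranges: [-2.94, 2.94], [-0.97, 2.17], [0.19, 2.56], [-1.23, 4.37], [0.02, 3.11], [-2.88, 2.88]. Speed limits (rad/s): [2.39, 2.39, 3.01, 3.14, 3.14, 3.14].

INTERFACE

Orientations are given as a unit quaternion [w, x, y, z].
In Python, from rig import ctrl, capture, camera_info gives the robot as it stands.
- The arm moves only by the tool apply_moves, never from a script. Its argument "targets" is a list of rows, each a list of 3 entries, a list of its own where there are three numbers: the finger opening in mm, from 0 to 85.4, then the shift along the world's x, y, z in mm, then the turn, a rotation vector about the world's x, y, z in degrees. In form: [[grip, [dx, dy, dz], [rx, ry, rz]], ...]. A call has 1 to 20 rows; each row is the pose to reach, as a shift and turn from the pose commanded when the call began; what a row does not reach only later rows make up. A row lasts 1/10 s, in which the tool goes at most 50 mm and 8.59 degrees, less where a joint would pass 70% of its speed; a pose out of reach is approached as far as the arm can. A call with a gripper value outside its range is refused whole. The fingers move at their own pace and stop on an object; "squeeze" is the grip in N (left out, the last holds). Time passes only in rows, so rows that repeat a pose let the fingers close. It gives the time, the measured TCP pose, the force, the opening and the grip force at its end, in the units of the state.
- ctrl.sense(): the state, without advancing time (a new reading comes with each control period).
- capture(name): name is "scene" or "top"; returns (picture, depth): 384x512x3 uint8, blue, green, red; 384x512 float32, mm along the optical axis (not along the pixel's ray), 0 where there is no reading.
- camera_info(name): a dict with "vfov" (degrees; the focal length in pixels is half the picture's height over the tangent of half this angle, whatever the lens; pixels are square), "cx", "cy" (the principal point, pixels), "k1" (the pictures are not rectified: a ray, as slopes to the right and down, at radius r is drawn at 1 + k1 r^2 times it, then the intrinsics apply), "extrinsics" (4x4, takes a point from camera to world coordinates). Camera axes: x right, y down, z forward; pixel columns grow to the right and rows downward; lengths in mm; the calibration is good to about 2 mm. A picture is of the moment at which its call begins. camera_info takes no time and is no camera call.
- ctrl.finish_job(): hands the job in; it is judged then, once.
The state is a dict: "time_s": time; "joints": joint angles; "dq": joint speeds; "tau": joint torques, N m; "eef_pos": TCP position; "ee_rot": TCP orientation; "force": force on the tool from outside, world axes, zero at the start; "wrist_torque": the same for the moment, N m; "grip_width": opening from 0.0 (shut) to 1.0 (fully open); "grip_force": force on a finger pad.
Only numpy, scipy, OpenCV 4.12 (cv2) and the standard library are available. Lean on these libraries where they do the work, as an engineer would, in place of code of your own. Each camera call takes 0.05 s, during which the arm holds its last target. There are 200 camera calls.

TASK

The worn pump spacers lie in one half of the matching board: in the other half of each one's row, lay the new spacer of the same length and thickness, in line with it. Somebody has already set out new spacers there by guess, mostly wrong: every new spacer that matches no worn one must end up lying in the spares tray, not on top of another. Leave the worn spacers where they are and do not disturb the other things on the bench.

Things in the scene. Friction and masses are not known exactly. Their poses are not given: they have to be found in the camera images.
- board: plywood matching board, fixed on the bench left or right of the robot, 310 x 350 x 6 mm (x, y, z), origin under its centre. Five ribs along its y, 10 mm wide, 8 mm high above the board, bound four rows (centres x = -108, -36, 36, 108 mm); a dark line splits it into a worn half (+y, bay centres y = +85 mm) and a new half (-y, bay centres y = -85 mm).
- tray: black spares tray, fixed on the bench, 310 x 360 mm (x, y) outside, floor 6 mm thick, rim 5 mm thick, 14 mm high, origin under its centre. Two ribs along its y, 10 mm wide, 8 mm high above the floor, make three lanes (centres x = -100, 0, 100 mm), each with room for two spacers end to end (centres y = -85 and +85 mm).
- worn_75: worn spacer, dark stained square steel tube 34 x 34 mm, 75 mm long, lying in one of the rows in the worn half of the board (absent in some starts). Its origin is at the middle of the tube, its y axis runs along its length. Its y points to the worn side (+y) of the board, so the new bay of its row is centred 170 mm along its -y.
- worn_95: worn spacer, dark stained square steel tube 34 x 34 mm, 95 mm long, lying in one of the rows in the worn half of the board (absent in some starts). Its origin is at the middle of the tube, its y axis runs along its length. Its y points to the worn side (+y) of the board, so the new bay of its row is centred 170 mm along its -y.
- worn_115: worn spacer, dark stained square steel tube 34 x 34 mm, 115 mm long, lying in one of the rows in the worn half of the board (absent in some starts). Its origin is at the middle of the tube, its y axis runs along its length. Its y points to the worn side (+y) of the board, so the new bay of its row is centred 170 mm along its -y.
- worn_135: worn spacer, dark stained square steel tube 34 x 34 mm, 135 mm long, lying in one of the rows in the worn half of the board (absent in some starts). Its origin is at the middle of the tube, its y axis runs along its length. Its y points to the worn side (+y) of the board, so the new bay of its row is centred 170 mm along its -y.
- new_75: new spacer, bright square steel tube 34 x 34 mm, 75 mm long, 4 mm wall, about 211 g, lying in the spares tray or in a new bay of the board. Its origin is at the middle of the tube, its y axis runs along its length. 
- new_95: new spacer, bright square steel tube 34 x 34 mm, 95 mm long, 4 mm wall, about 267 g, lying in the spares tray or in a new bay of the board. Its origin is at the middle of the tube, its y axis runs along its length. 
- new_115: new spacer, bright square steel tube 34 x 34 mm, 115 mm long, 4 mm wall, about 323 g, lying in the spares tray or in a new bay of the board. Its origin is at the middle of the tube, its y axis runs along its length. 
- new_135: new spacer, bright square steel tube 34 x 34 mm, 135 mm long, 4 mm wall, about 379 g, lying in the spares tray or in a new bay of the board. Its origin is at the middle of the tube, its y axis runs along its length. 
- thin_75: look-alike new spacer of thinner section, bright square steel tube 24 x 24 mm, 75 mm long; it matches none of the worn ones. Lies in the spares tray or in a new bay of the board. Its origin is at the middle of the tube, its y axis runs along its length. 
- thin_95: look-alike new spacer of thinner section, bright square steel tube 24 x 24 mm, 95 mm long; it matches none of the worn ones. Lies in the spares tray or in a new bay of the board. Its origin is at the middle of the tube, its y axis runs along its length. 
- thin_115: look-alike new spacer of thinner section, bright square steel tube 24 x 24 mm, 115 mm long; it matches none of the worn ones. Lies in the spares tray or in a new bay of the board. Its origin is at the middle of the tube, its y axis runs along its length. 
- thin_135: look-alike new spacer of thinner section, bright square steel tube 24 x 24 mm, 135 mm long; it matches none of the worn ones. Lies in the spares tray or in a new bay of the board. Its origin is at the middle of the tube, its y axis runs along its length. 
- battery: bystander: black cordless-tool battery 75 x 115 x 61 mm standing on the bench beyond the board and tray, origin under its centre
- driver: bystander: screwdriver lying on the bench beyond the board and tray, about 200 mm long, origin under it
- grease: bystander: grease bottle 52 mm diameter, 190 mm high, standing on the bench beyond the board and tray, origin under its centre
There are look-alikes about, which are no part of the job. What is shaped like the new_75 but blue or green is not meant.

How it is judged (in metres and radians):
At the end, for the whole second after the job is handed in: Each worn spacer has its match lying in the new half of its row, middles 130 to 210 mm apart, within 25 mm sideways and 0.21 rad of its line; all other new spacers lie on the tray floor inside its rim, none stacked; worn spacers moved less than 50 mm; all at rest (x of new_75 in the frame of worn_75 between -0.025 and 0.025 m and y of new_75 in the frame of worn_75 between -0.21 and -0.13 m and angle between the y axis of new_75 and the y axis of worn_75, either way round below 0.21 rad and z of new_75 in the frame of worn_75 between -0.01 and 0.01 m and distance of each of worn_75, worn_95, worn_115, worn_135 from where it was at the start of the episode below 0.05 m and ((x of new_75 in the frame of tray between -0.145 and 0.145 m and y of new_75 in the frame of tray between -0.17 and 0.17 m and z of new_75 in the frame of tray below 0.034 m) or distance between new_75 and worn_75 below 0.215 m) and x of new_95 in the frame of worn_95 between -0.025 and 0.025 m and y of new_95 in the frame of worn_95 between -0.21 and -0.13 m and angle between the y axis of new_95 and the y axis of worn_95, either way round below 0.21 rad and z of new_95 in the frame of worn_95 between -0.01 and 0.01 m and ((x of new_95 in the frame of tray between -0.145 and 0.145 m and y of new_95 in the frame of tray between -0.17 and 0.17 m and z of new_95 in the frame of tray below 0.034 m) or distance between new_95 and worn_95 below 0.215 m) and x of new_115 in the frame of worn_115 between -0.025 and 0.025 m and y of new_115 in the frame of worn_115 between -0.21 and -0.13 m and angle between the y axis of new_115 and the y axis of worn_115, either way round below 0.21 rad and z of new_115 in the frame of worn_115 between -0.01 and 0.01 m and ((x of new_115 in the frame of tray between -0.145 and 0.145 m and y of new_115 in the frame of tray between -0.17 and 0.17 m and z of new_115 in the frame of tray below 0.034 m) or distance between new_115 and worn_115 below 0.215 m) and x of new_135 in the frame of worn_135 between -0.025 and 0.025 m and y of new_135 in the frame of worn_135 between -0.21 and -0.13 m and angle between the y axis of new_135 and the y axis of worn_135, either way round below 0.21 rad and z of new_135 in the frame of worn_135 between -0.01 and 0.01 m and ((x of new_135 in the frame of tray between -0.145 and 0.145 m and y of new_135 in the frame of tray between -0.17 and 0.17 m and z of new_135 in the frame of tray below 0.034 m) or distance between new_135 and worn_135 below 0.215 m) and x of thin_75 in the frame of tray between -0.145 and 0.145 m and y of thin_75 in the frame of tray between -0.17 and 0.17 m and z of each of thin_75, thin_95, thin_115, thin_135 in the frame of tray below 0.034 m and x of thin_95 in the frame of tray between -0.145 and 0.145 m and y of thin_95 in the frame of tray between -0.17 and 0.17 m and x of thin_115 in the frame of tray between -0.145 and 0.145 m and y of thin_115 in the frame of tray between -0.17 and 0.17 m and x of thin_135 in the frame of tray between -0.145 and 0.145 m and y of thin_135 in the frame of tray between -0.17 and 0.17 m and linear speed of each of new_75, new_95, new_115, new_135, thin_75, thin_95, thin_115, thin_135 below 0.03 m/s); the robot touches nothing.
It fails at once if the battery is knocked away (more than 40 mm) (distance of battery from where it was at the start of the episode above 0.04 m).
It fails at once if the driver is knocked away (more than 40 mm) (distance of driver from where it was at the start of the episode above 0.04 m).
It fails at once if the grease is knocked away (more than 40 mm) (distance of grease from where it was at the start of the episode above 0.04 m).
Of worn_75, worn_95, worn_115, worn_135 only 3 to 4 are there at a start; the rules pass over those that are not, and their reading is None.
At some moment in a run one of new_75, new_95, new_115, new_135, thin_75, thin_95, thin_115, thin_135 may be knocked a few centimetres aside while the robot is not near it.
Once in a run the grip may slacken for a moment while it holds something.
It also fails if it takes over 210 s, if anything falls off the work surface, if the arm or the gripper's body presses on something with over 40 N, if the wrist force passes 120 N, or if a joint passes its speed limit or range.

## Working session

There is one attempt and no reset: what is moved stays moved. The work goes in short steps, Python scripts to look and compute and a tool call to move; the robot and the scene stay as the last step left them, time stands still between calls to the robot, and variables do not carry over. Pictures are saved under pics/ and viewed, at most 14 in all, crops included, and the job is handed in when it is done.

Besides the shell and the picture viewer there is one more tool, called as name(argument=value, ...) on one line, values as JSON. apply_moves: Moves the arm, as the interface text tells. Its arguments: {"type":"object","properties":{"targets":{"type":"array","items":{"type":"array"}},"squeeze":{"type":"number"}},"required":["targets"]}

```bash
ls; mkdir -p pics
python3 - <<'E'
from rig import ctrl,capture,camera_info
import cv2,numpy as np
for n in("scene","top"):
    p,d=capture(n); cv2.imwrite(f"pics/{n}0.png",p); np.save(f"{n}0.npy",d)
    i=camera_info(n); print(n,{k:(np.round(v,3).tolist()) for k,v in i.items()})
print(ctrl.sense())
E
```

```text
pics
scene {'vfov': 51.293, 'cx': 257.469, 'cy': 188.973, 'k1': -0.028, 'extrinsics': [[0.605, 0.676, -0.42, 1092.524], [0.796, -0.519, 0.31, -294.452], [-0.008, -0.522, -0.853, 1038.886], [0.0, 0.0, 0.0, 1.0]]}
top {'vfov': 50.793, 'cx': 250.151, 'cy': 199.027, 'k1': -0.13, 'extrinsics': [[-0.018, -0.981, 0.194, 382.623], [-1.0, 0.016, -0.012, 76.473], [0.009, -0.194, -0.981, 1119.969], [0.0, 0.0, 0.0, 1.0]]}
{'time_s': 0.1, 'joints': array([-1.45840938e+00,  3.13392823e-01,  1.49836088e+00, -1.67254093e-06,
        1.33099617e+00, -2.23410257e-01]), 'dq': array([ 0.00040924, -0.00051024, -0.00028433,  0.00145025, -0.00054058,
       -0.0004983 ]), 'tau': array([ 3.14125726e-03, -4.12898505e+01, -2.60141873e+01, -1.34034763e-04,
        3.05221372e-03,  7.62376573e-06]), 'eef_pos': array([ 172.95572481, -495.45030462,  230.79301509]), 'ee_rot': array([-5.77765717e-04,  9.85937912e-01,  1.67111039e-01,  3.12922376e-05]), 'force': array([ 0.41551962, -0.45696448, -0.03562763]), 'wrist_torque': array([0.04862533, 0.04979245, 0.0071035 ]), 'grip_force': 0.0, 'grip_width': 0.9992004400384558}
```

View pics/top0.png

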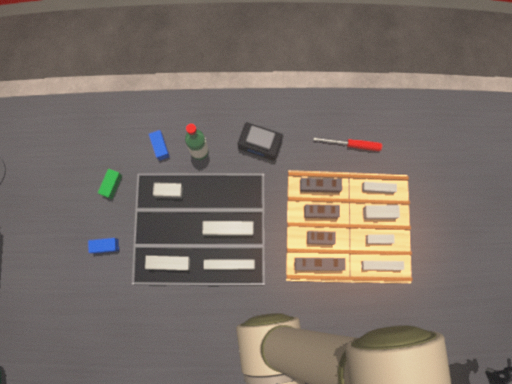

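View pics/scene0.png

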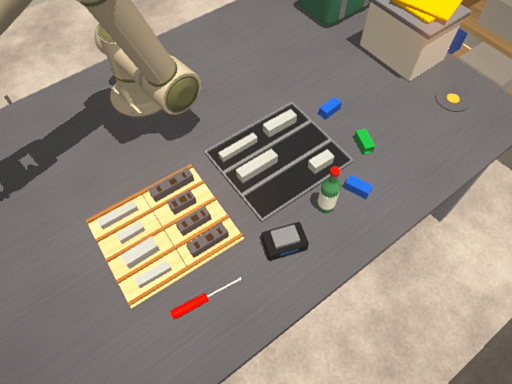

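The top view shows the board on the right (cols 287–410, rows 172–282), with dark worn tubes in its left half at about (321,186), (322,212), (321,238), (320,265). There are bright tubes in its right half at (380,188), (382,213), (380,240), (384,266). The tray is on the left, with bright tubes at (168,190), (228,228), (167,263), (229,265). The blue and green blocks at (159,145), (109,184), (103,245) are decoys and lie outside both.

```bash
cat > h.py <<'E'
import cv2,numpy as np
from rig import ctrl,capture,camera_info
def rays(n,uv):
    i=camera_info(n); f=192/np.tan(np.radians(i["vfov"]/2))
    d=(np.asarray(uv,float).reshape(-1,2)-[i["cx"],i["cy"]])/f
    u=d.copy()
    for _ in range(10): u=d/(1+i["k1"]*(u**2).sum(1,keepdims=True))
    E=np.array(i["extrinsics"]); return E[:3,3],np.c_[u,np.ones(len(u))]@E[:3,:3].T
def plane(n,uv,z):
    o,r=rays(n,uv); return o+r*((z-o[2])/r[:,2:])
def cloud(n,m,d):
    v,u=np.nonzero(m&(d>0)); o,r=rays(n,np.c_[u,v]); return o+r*d[v,u][:,None]
def tubes(n,lo=(0,0,110),hi=(180,75,255),p=None,d=None,amin=60):
    if p is None: p,d=capture(n)
    hsv=cv2.cvtColor(p,cv2.COLOR_BGR2HSV)
    m=cv2.inRange(hsv,np.array(lo),np.array(hi))
    k,L,st,c=cv2.connectedComponentsWithStats(m,connectivity=4)
    out=[]
    for j in range(1,k):
        if st[j,4]<amin or st[j,4]>2500: continue
        P=cloud(n,L==j,d)
        if len(P)<20: continue
        z=np.percentile(P[:,2],85); T=P[abs(P[:,2]-z)<5]
        if not 15<z<75 or len(T)<20 : continue
        (cx,cy),(w,h),a=cv2.minAreaRect(T[:,:2].astype(np.float32))
        if w>h: a+=90
        a=(a+90)%180-90   # yaw of the long axis off world y, deg
        out.append((cx,cy,z,max(w,h),min(w,h),a,*c[j],))
    return out
def show(t):
    for r in t: print("x%7.1f y%7.1f top z%5.1f  L%6.1f W%5.1f  yaw%6.1f  px(%3.0f,%3.0f)"%tuple(r))
E
python3 - <<'E'
from h import *
for n in("top","scene"):
    p=cv2.imread(f"pics/{n}0.png");d=np.load(f"{n}0.npy")
    print(n);show(tubes(n,p=p,d=d))
    print("dark");show([t for t in tubes(n,lo=(0,0,0),hi=(180,150,95),p=p,d=d)if 20<t[4]<70 and t[3]<160])
p=cv2.imread("pics/top0.png");c=p[160:290,125:415];cv2.imwrite("pics/crop.png",cv2.resize(c,None,fx=2.7,fy=2.7,interpolation=cv2.INTER_CUBIC))
# board/tray corners
hsv=cv2.cvtColor(p,cv2.COLOR_BGR2HSV)
print(plane("top",[[288,172],[409,172],[411,282],[287,281],[137,174],[264,174],[133,284],[264,284]],14).round(0).tolist())
for q in[(120,130),(190,130),(300,300),(300,150)]: print(q,cloud("top",np.eye(1,384*512,q[1]*512+q[0]).reshape(384,512)>0,np.load("top0.npy")).round(1))
E
```

```text
top
x  767.2 y   31.4 top z 61.7  L  68.2 W 50.3  yaw -20.4  px(260,137)
x  636.1 y -133.8 top z 40.9  L 112.6 W 33.9  yaw  -3.0  px(321,184)
x  627.8 y -302.5 top z 30.4  L  97.1 W 24.8  yaw  -5.1  px(380,187)
x  626.5 y  292.1 top z 40.5  L  77.7 W 34.4  yaw  -3.5  px(167,189)
x  561.5 y -132.2 top z 41.1  L  88.7 W 30.8  yaw  -3.0  px(321,211)
x  556.5 y -300.6 top z 40.9  L  97.1 W 34.8  yaw  -1.3  px(382,211)
x  520.4 y  125.4 top z 40.9  L 132.3 W 33.2  yaw  -1.2  px(228,227)
x  487.7 y -126.1 top z 41.3  L  71.3 W 30.3  yaw  -3.2  px(321,239)
x  481.8 y -294.0 top z 31.1  L  76.3 W 25.1  yaw  -2.1  px(380,239)
x  428.2 y  289.3 top z 40.5  L 115.5 W 34.6  yaw  -2.3  px(167,262)
x  418.1 y -118.7 top z 40.9  L 132.4 W 29.2  yaw  -1.5  px(319,264)
x  423.4 y  122.6 top z 30.9  L 134.1 W 24.2  yaw  -0.9  px(229,264)
x  410.4 y -296.5 top z 30.9  L 115.0 W 24.3  yaw  -4.5  px(383,265)
dark
scene
x  431.8 y  288.7 top z 39.4  L 117.7 W 38.4  yaw  -1.5  px(280,122)
x  424.0 y  122.9 top z 31.3  L 132.3 W 28.1  yaw  -0.8  px(238,146)
x  521.3 y  126.4 top z 41.3  L 136.2 W 38.0  yaw 
[... 322 characters left out ...]
7  L  92.7 W 32.7  yaw  -2.0  px(192,218)
x  483.7 y -293.2 top z 31.1  L  73.6 W 27.0  yaw  -3.0  px(131,230)
x  638.8 y -134.7 top z 41.8  L 112.8 W 34.8  yaw  -2.0  px(206,238)
x  770.1 y   32.5 top z 62.3  L  69.1 W 49.9  yaw -19.8  px(285,236)
x  558.5 y -300.4 top z 41.0  L  93.6 W 35.6  yaw  -1.0  px(140,252)
x  631.1 y -303.9 top z 30.9  L  95.3 W 26.8  yaw  -4.4  px(152,273)
dark
[[677.0, -46.0, 14.0], [673.0, -399.0, 14.0], [360.0, -377.0, 14.0], [374.0, -33.0, 14.0], [679.0, 383.0, 14.0], [673.0, 22.0, 14.0], [371.0, 385.0, 14.0], [367.0, 30.0, 14.0]]
(120, 130) [[820.4 445.9  -3.4]]
(190, 130) [[741.3 208.7 187.8]]
(300, 300) [[321.8 -68.    0.4]]
(300, 150) [[746.9 -85.2  -0. ]]
```

View pics/crop.png

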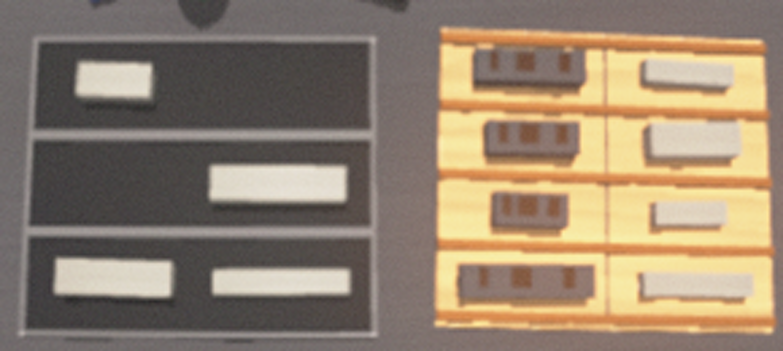

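Identification, near and far rows from the top view, with the scene view agreeing within about 3 mm. Heights are 41 mm for full and 31 mm for thin tubes.

| Row x | Worn | Lying in its new bay |
|---|---|---|
| 637 | worn_115 | thin_95, px (380,187) |
| 564 | worn_95 | new_95, px (382,211), already correct |
| 490 | worn_75 | thin_75, px (380,239) |
| 420 | worn_135 | thin_115, px (383,265) |

- **Tray:** new_75 (167,189), new_135 (228,227), new_115 (167,262) and thin_135 (229,264).
- **Not meant:** the blue and green blocks on the bench.
- **First pick:** thin_95 at (629,-303), to the free tray slot (622,120). The crop confirms it as the narrow tube in the top row of the board.

apply_moves(targets=[[50,[456,193,-131],[0,0,66]],[50,[456,193,-131],[0,0,66]],[50,[456,193,-131],[0,0,66]],[50,[456,193,-131],[0,0,66]],[50,[456,193,-131],[0,0,66]],[50,[456,193,-131],[0,0,66]],[50,[456,193,-131],[0,0,66]],[50,[456,193,-131],[0,0,66]],[50,[456,193,-131],[0,0,66]],[50,[456,193,-131],[0,0,66]],[50,[456,193,-131],[0,0,66]],[50,[456,193,-131],[0,0,66]],[50,[456,193,-131],[0,0,66]],[50,[456,193,-131],[0,0,66]],[50,[456,193,-131],[0,0,66]],[50,[456,193,-131],[0,0,66]],[50,[456,193,-131],[0,0,66]]], squeeze=60)

```text
time_s: 1.8
eef_pos: [628.7, -303.1, 100.7]
ee_rot: [0.0, 0.736, 0.677, 0.0]
force: [-0.1, -0.6, 0.5]
grip_width: 0.583
grip_force: 0.0
```

apply_moves(targets=[[50,[0,0,-30],[0,0,0]],[50,[0,0,-60],[0,0,0]],[50,[0,0,-75],[0,0,0]],[50,[0,0,-84],[0,0,0]],[50,[0,0,-84],[0,0,0]],[0,[0,0,-84],[0,0,0]],[0,[0,0,-84],[0,0,0]],[0,[0,0,-84],[0,0,0]],[0,[0,0,-84],[0,0,0]],[0,[0,0,-84],[0,0,0]],[0,[0,0,-84],[0,0,0]],[0,[0,0,-84],[0,0,0]]], squeeze=60)

```text
time_s: 3.0
eef_pos: [629.8, -303.2, 18.1]
ee_rot: [0.002, 0.736, 0.677, 0.0]
force: [0.3, 0.9, 5.6]
grip_width: 0.264
grip_force: 61.4
```

apply_moves(targets=[[0,[0,0,20],[0,0,0]],[0,[0,0,50],[0,0,0]],[0,[0,0,70],[0,0,0]],[0,[0,0,70],[0,0,0]]], squeeze=60)

```text
time_s: 3.4
eef_pos: [630.1, -303.4, 89.6]
ee_rot: [0.003, 0.736, 0.677, 0.001]
force: [0.2, -0.0, -1.9]
grip_width: 0.26
grip_force: 60.5
```

apply_moves(targets=[[0,[0,30,0],[0,0,0]],[0,[-1,65,0],[0,0,1]],[0,[-2,105,0],[0,0,1]],[0,[-3,145,0],[0,0,2]],[0,[-4,185,0],[0,0,2]],[0,[-4,225,0],[0,0,3]],[0,[-5,265,0],[0,0,3]],[0,[-6,305,0],[0,0,4]],[0,[-6,345,0],[0,0,4]],[0,[-7,385,0],[0,0,4]],[0,[-7,410,0],[0,0,4]],[0,[-7,423,0],[0,0,4]],[0,[-7,423,0],[0,0,4]],[0,[-7,423,0],[0,0,4]]])

```text
time_s: 4.8
eef_pos: [621.9, 119.2, 85.7]
ee_rot: [-0.0, 0.712, 0.702, -0.0]
force: [-0.4, 0.6, -1.7]
grip_width: 0.262
grip_force: 60.4
```

apply_moves(targets=[[0,[0,0,-30],[0,0,0]],[0,[0,0,-55],[0,0,0]],[0,[0,0,-65],[0,0,0]],[0,[0,0,-69],[0,0,0]],[0,[0,0,-69],[0,0,0]],[0,[0,0,-69],[0,0,0]]])

```text
time_s: 5.4
eef_pos: [622.6, 119.4, 18.1]
ee_rot: [0.001, 0.712, 0.702, 0.0]
force: [-0.0, -1.3, 1.4]
grip_width: 0.262
grip_force: 60.8
```

apply_moves(targets=[[60,[0,0,0],[0,0,0]],[60,[0,0,0],[0,0,0]],[60,[0,0,0],[0,0,0]],[60,[0,0,20],[0,0,0]],[60,[0,0,55],[0,0,0]],[60,[0,0,83],[0,0,0]],[60,[-32,29,83],[0,0,0]],[60,[-64,57,83],[0,0,0]],[60,[-96,85,83],[0,0,-1]],[60,[-128,113,83],[0,0,-1]],[60,[-160,141,83],[0,0,-1]],[60,[-192,169,83],[0,0,-1]],[60,[-192,169,83],[0,0,-1]],[60,[-192,169,83],[0,0,-1]],[60,[-192,169,83],[0,0,-1]]])

```text
time_s: 6.9
eef_pos: [430.8, 288.9, 100.4]
ee_rot: [0.0, 0.718, 0.696, 0.0]
force: [-0.2, 0.2, 1.1]
grip_width: 0.7
grip_force: 0.0
```

```bash
cat > look.py <<'E'
from h import *
import sys
for n in("top","scene"):
    p,d=capture(n); cv2.imwrite(f"pics/{n}_{sys.argv[1]}.png",p)
    print(n);show([t for t in tubes(n,p=p,d=d) if t[3]<150 and 15<t[4]<45])
E
python3 look.py a
```

```text
top
x  730.9 y  203.1 top z 43.0  L  52.2 W 23.1  yaw  14.8  px(209,147)
x  636.4 y -134.2 top z 40.8  L 112.0 W 32.9  yaw  -2.8  px(321,184)
x  626.6 y  292.3 top z 40.4  L  77.7 W 34.5  yaw  -3.3  px(167,189)
x  620.6 y  117.9 top z 30.1  L  94.4 W 23.2  yaw   0.9  px(230,191)
x  561.5 y -132.7 top z 41.2  L  89.3 W 31.1  yaw  -2.2  px(321,211)
x  556.7 y -301.0 top z 40.9  L  96.5 W 34.5  yaw  -1.0  px(382,212)
x  520.6 y  125.4 top z 40.6  L 132.5 W 33.4  yaw  -0.8  px(228,227)
x  487.7 y -126.0 top z 41.7  L  71.6 W 29.8  yaw  -3.0  px(321,239)
x  481.6 y -294.4 top z 30.8  L  75.4 W 24.6  yaw  -1.9  px(380,239)
x  426.8 y  253.4 top z 40.9  L  42.7 W 33.5  yaw  -3.9  px(181,262)
x  418.1 y -118.9 top z 41.0  L 132.6 W 29.4  yaw  -1.4  px(319,264)
x  423.4 y  122.6 top z 31.1  L 134.0 W 24.1  yaw  -0.9  px(228,264)
x  409.4 y -295.8 top z 31.0  L 113.0 W 21.9  yaw  -1.9  px(383,265)
scene
x  432.6 y  288.3 top z 40.0  L 116.7 W 37.7  yaw  -2.3  px(279,123)
x  424.2 y  123.3 top z 31.2  L 132.1 W 28.7  yaw  -1.3  px(238,146)
x  521.5 y  126.1 top z 41.2  L 135.3 W 37.5  yaw  -1.1  px(257,165)
x  630.8 y  292.2 top z 40.4  L  74.1 W 35.7  yaw  -5.1  px(321,161)
x  421.9 y -121.1 top z 42.3  L 133.0 W 34.3  yaw  -1.6  px(169,182)
x  624.2 y  120.3 top z 31.2  L  96.3 W 27.5  yaw  -0.8  px(276,189)
x  492.6 y -126.9 top z 42.0  L  72.9 W 33.0  yaw  -3.1  px(180,199)
x  412.1 y -296.1 top z 31.2  L 112.7 W 27.6  yaw  -1.7  px(117,214)
x  565.3 y -133.7 top z 41.6  L  92.5 W 33.3  yaw  -2.8  px(192,218)
x  483.4 y -293.3 top z 31.2  L  73.0 W 27.6  yaw  -2.6  px(130,232)
x  639.6 y -134.1 top z 41.6  L 111.5 W 34.1  yaw  -2.6  px(206,237)
x  558.7 y -300.3 top z 41.1  L  93.8 W 37.0  yaw  -0.6  px(140,252)
```

thin_95 is in the tray slot, and nothing else has moved. Next is new_115.

apply_moves(targets=[[60,[0,0,-30],[0,0,0]],[60,[0,0,-60],[0,0,0]],[60,[0,0,-75],[0,0,0]],[60,[0,0,-84],[0,0,0]],[60,[0,0,-84],[0,0,0]],[0,[0,0,-84],[0,0,0]],[0,[0,0,-84],[0,0,0]],[0,[0,0,-84],[0,0,0]],[0,[0,0,-84],[0,0,0]],[0,[0,0,-84],[0,0,0]],[0,[0,0,-84],[0,0,0]],[0,[0,0,-64],[0,0,0]],[0,[0,0,-34],[0,0,0]],[0,[0,0,-10],[0,0,0]],[0,[0,0,-10],[0,0,0]]], squeeze=70)

```text
time_s: 8.5
eef_pos: [431.4, 289.9, 93.1]
ee_rot: [0.001, 0.718, 0.696, 0.003]
force: [-0.1, -0.0, -3.7]
grip_width: 0.384
grip_force: 71.0
```

apply_moves(targets=[[0,[8,-25,0],[0,0,0]],[0,[20,-60,0],[0,0,0]],[0,[34,-100,0],[0,0,0]],[0,[48,-142,0],[0,0,0]],[0,[62,-184,0],[0,0,0]],[0,[76,-226,0],[0,0,0]],[0,[90,-268,0],[0,0,0]],[0,[104,-310,0],[0,0,0]],[0,[118,-352,0],[0,0,0]],[0,[132,-394,0],[0,0,0]],[0,[146,-436,0],[0,0,0]],[0,[160,-478,0],[0,0,0]],[0,[175,-520,0],[0,0,0]],[0,[189,-560,0],[0,0,0]],[0,[197,-583,0],[0,0,0]],[0,[201,-593,0],[0,0,0]],[0,[201,-593,0],[0,0,0]],[0,[201,-593,0],[0,0,0]]])

```text
time_s: 10.3
eef_pos: [630.4, -302.9, 88.6]
ee_rot: [-0.001, 0.718, 0.696, -0.0]
force: [0.4, 0.3, -4.1]
grip_width: 0.375
grip_force: 76.4
```

apply_moves(targets=[[0,[0,0,-30],[0,0,0]],[0,[0,0,-55],[0,0,0]],[0,[0,0,-67],[0,0,0]],[0,[0,0,-73],[0,0,0]],[0,[0,0,-73],[0,0,0]],[0,[0,0,-73],[0,0,0]]])

```text
time_s: 10.9
eef_pos: [631.5, -303.6, 18.2]
ee_rot: [0.001, 0.718, 0.696, 0.0]
force: [-0.4, 0.2, -3.8]
grip_width: 0.384
grip_force: 76.4
```

apply_moves(targets=[[0,[0,0,-2],[0,0,0]],[0,[0,0,-2],[0,0,0]],[55,[0,0,-2],[0,0,0]],[55,[0,0,-2],[0,0,0]],[55,[0,0,-2],[0,0,0]],[55,[0,0,20],[0,0,0]],[55,[0,0,55],[0,0,0]],[55,[0,0,83],[0,0,0]],[50,[-40,2,83],[0,0,0]],[50,[-80,4,83],[0,0,0]],[50,[-120,6,83],[0,0,0]],[50,[-160,7,83],[0,0,0]],[50,[-200,8,83],[0,0,0]],[50,[-220,8,83],[0,0,0]],[50,[-220,8,83],[0,0,0]],[50,[-220,8,83],[0,0,0]]])

```text
time_s: 12.5
eef_pos: [411.5, -296.1, 100.7]
ee_rot: [0.001, 0.718, 0.696, 0.0]
force: [-0.6, 0.5, 0.0]
grip_width: 0.587
grip_force: 0.0
```

```bash
python3 look.py b
```

```text
top
x  635.8 y -133.9 top z 40.7  L 112.2 W 33.9  yaw  -2.5  px(320,184)
x  630.1 y -305.1 top z 40.6  L 114.2 W 35.2  yaw  -1.4  px(380,186)
x  627.0 y  292.4 top z 40.0  L  77.1 W 34.8  yaw  -3.0  px(167,189)
x  620.5 y  118.0 top z 30.5  L  94.5 W 23.7  yaw   0.6  px(230,191)
x  561.6 y -132.5 top z 41.0  L  89.5 W 31.1  yaw  -2.3  px(321,211)
x  556.6 y -301.4 top z 41.1  L  97.6 W 34.4  yaw  -0.9  px(382,211)
x  519.9 y  125.5 top z 40.7  L 132.6 W 33.3  yaw  -1.8  px(228,227)
x  487.5 y -126.1 top z 40.7  L  71.5 W 30.0  yaw  -1.5  px(321,239)
x  481.9 y -293.2 top z 30.8  L  75.7 W 25.0  yaw  -1.8  px(380,239)
x  418.1 y -119.2 top z 41.1  L 132.6 W 29.3  yaw  -1.5  px(319,264)
x  423.4 y  122.8 top z 30.7  L 134.3 W 24.1  yaw  -0.9  px(229,264)
x  411.4 y -277.0 top z 31.1  L  77.1 W 24.5  yaw  -1.9  px(375,265)
scene
x  424.7 y  123.1 top z 31.2  L 133.3 W 26.9  yaw  -1.7  px(238,146)
x  521.7 y  126.4 top z 41.0  L 137.9 W 36.4  yaw  -1.6  px(257,165)
x  630.5 y  291.7 top z 39.9  L  73.8 W 35.9  yaw  -6.3  px(321,161)
x  421.1 y -121.2 top z 42.0  L 132.7 W 33.7  yaw  -2.7  px(170,182)
x  623.5 y  120.5 top z 30.7  L  96.1 W 26.8  yaw   0.9  px(276,189)
x  492.7 y -128.1 top z 42.0  L  72.2 W 32.3  yaw  -2.6  px(180,199)
x  412.9 y -296.0 top z 31.4  L 112.9 W 27.3  yaw  -2.0  px(119,214)
x  565.4 y -133.3 top z 41.6  L  93.0 W 32.5  yaw  -1.6  px(192,218)
x  483.6 y -293.2 top z 31.1  L  73.6 W 28.6  yaw  -2.3  px(131,230)
x  639.0 y -135.0 top z 41.6  L 112.9 W 34.4  yaw  -2.4  px(206,238)
x  557.9 y -300.3 top z 41.1  L  93.5 W 35.4  yaw  -1.1  px(140,252)
x  632.4 y -303.1 top z 41.0  L 113.3 W 36.5  yaw  -2.6  px(152,274)
```

new_115 lies in its row and is level. Next, thin_115 goes to the freed tray slot.

apply_moves(targets=[[50,[0,0,-30],[0,0,0]],[50,[0,0,-60],[0,0,0]],[50,[0,0,-75],[0,0,0]],[50,[0,0,-84],[0,0,0]],[50,[0,0,-84],[0,0,0]],[0,[0,0,-84],[0,0,0]],[0,[0,0,-84],[0,0,0]],[0,[0,0,-84],[0,0,0]],[0,[0,0,-84],[0,0,0]],[0,[0,0,-84],[0,0,0]],[0,[0,0,-84],[0,0,0]],[0,[0,0,-64],[0,0,0]],[0,[0,0,-34],[0,0,0]],[0,[0,0,-10],[0,0,0]],[0,[0,0,-10],[0,0,0]]], squeeze=65)

```text
time_s: 14.1
eef_pos: [412.1, -296.8, 93.2]
ee_rot: [0.003, 0.718, 0.696, -0.0]
force: [-0.3, -0.2, -2.8]
grip_width: 0.259
grip_force: 64.4
```

apply_moves(targets=[[0,[1,25,0],[0,0,0]],[0,[2,60,0],[0,0,0]],[0,[3,100,0],[0,0,0]],[0,[4,142,0],[0,0,0]],[0,[5,184,0],[0,0,0]],[0,[6,226,0],[0,0,0]],[0,[7,268,0],[0,0,0]],[0,[8,310,0],[0,0,0]],[0,[9,352,0],[0,0,0]],[0,[10,394,0],[0,0,0]],[0,[11,436,0],[0,0,0]],[0,[12,478,0],[0,0,0]],[0,[13,520,0],[0,0,0]],[0,[14,555,0],[0,0,0]],[0,[15,577,0],[0,0,0]],[0,[15,587,0],[0,0,0]],[0,[15,587,0],[0,0,0]],[0,[15,587,0],[0,0,0]]])

```text
time_s: 15.9
eef_pos: [425.8, 290.4, 89.8]
ee_rot: [-0.0, 0.718, 0.696, -0.001]
force: [0.3, -0.4, -2.1]
grip_width: 0.263
grip_force: 64.3
```

apply_moves(targets=[[0,[0,0,-30],[0,0,0]],[0,[0,0,-55],[0,0,0]],[0,[0,0,-67],[0,0,0]],[0,[0,0,-74],[0,0,0]],[0,[0,0,-74],[0,0,0]],[0,[0,0,-74],[0,0,0]]])

```text
time_s: 16.5
eef_pos: [426.6, 290.8, 17.5]
ee_rot: [0.0, 0.718, 0.696, 0.0]
force: [-2.8, -4.0, 6.5]
grip_width: 0.258
grip_force: 65.4
```

apply_moves(targets=[[55,[0,0,0],[0,0,0]],[55,[0,0,0],[0,0,0]],[55,[0,0,0],[0,0,0]],[55,[0,0,20],[0,0,0]],[60,[0,0,55],[0,0,0]],[60,[0,0,84],[0,0,0]],[60,[20,-35,84],[0,0,0]],[60,[40,-70,84],[0,0,0]],[60,[60,-105,84],[0,0,0]],[60,[80,-140,84],[0,0,0]],[60,[95,-165,84],[0,0,0]],[60,[95,-165,84],[0,0,0]],[60,[95,-165,84],[0,0,0]]])

```text
time_s: 17.8
eef_pos: [520.9, 126.2, 100.1]
ee_rot: [-0.0, 0.718, 0.696, -0.0]
force: [-0.1, -0.3, -0.2]
grip_width: 0.707
grip_force: 0.0
```

```bash
python3 look.py c
```

```text
top
x  637.3 y -134.2 top z 40.7  L 111.9 W 32.2  yaw  -3.8  px(322,184)
x  630.4 y -304.7 top z 40.7  L 115.9 W 35.6  yaw  -0.9  px(380,186)
x  626.4 y  292.2 top z 40.1  L  76.8 W 35.3  yaw  -2.8  px(167,189)
x  561.6 y -132.5 top z 41.0  L  88.9 W 30.9  yaw  -2.2  px(321,211)
x  556.6 y -300.8 top z 41.1  L  96.6 W 34.7  yaw  -1.2  px(382,212)
x  487.7 y -126.1 top z 41.0  L  71.8 W 29.8  yaw  -2.3  px(321,239)
x  480.5 y -293.3 top z 30.6  L  75.1 W 22.6  yaw  -1.5  px(380,239)
x  418.1 y -118.9 top z 41.1  L 132.2 W 29.3  yaw  -1.5  px(319,264)
scene
x  430.8 y  291.3 top z 29.4  L 114.0 W 28.1  yaw  -0.8  px(281,122)
x  425.8 y  107.9 top z 31.2  L 104.0 W 26.7  yaw  -2.9  px(233,149)
x  631.1 y  291.7 top z 40.5  L  74.7 W 37.0  yaw  -4.2  px(321,161)
x  521.1 y  126.9 top z 41.0  L 137.1 W 36.1  yaw  -1.8  px(256,166)
x  421.7 y -121.5 top z 41.9  L 132.6 W 32.3  yaw  -1.6  px(169,182)
x  624.0 y  120.0 top z 30.9  L  95.3 W 27.6  yaw  -1.4  px(276,189)
x  492.6 y -127.3 top z 41.9  L  73.8 W 32.8  yaw  -2.3  px(180,199)
x  566.1 y -133.5 top z 41.6  L  93.0 W 32.4  yaw  -2.5  px(192,218)
x  483.3 y -293.4 top z 31.2  L  74.0 W 26.6  yaw  -0.6  px(130,231)
x  639.3 y -134.5 top z 41.7  L 112.4 W 34.7  yaw  -2.8  px(206,237)
x  558.5 y -300.4 top z 41.0  L  93.2 W 36.9  yaw  -1.6  px(140,252)
x  632.0 y -303.1 top z 40.9  L 113.6 W 36.5  yaw  -1.1  px(152,274)
```

apply_moves(targets=[[60,[0,0,-30],[0,0,0]],[60,[0,0,-60],[0,0,0]],[60,[0,0,-75],[0,0,0]],[60,[0,0,-84],[0,0,0]],[60,[0,0,-84],[0,0,0]],[0,[0,0,-84],[0,0,0]],[0,[0,0,-84],[0,0,0]],[0,[0,0,-84],[0,0,0]],[0,[0,0,-84],[0,0,0]],[0,[0,0,-84],[0,0,0]],[0,[0,0,-84],[0,0,0]],[0,[0,0,-64],[0,0,0]],[0,[0,0,-34],[0,0,0]],[0,[0,0,-10],[0,0,0]],[0,[0,0,-10],[0,0,0]]], squeeze=75)

```text
time_s: 19.4
eef_pos: [522.6, 126.4, 93.3]
ee_rot: [0.002, 0.718, 0.696, 0.002]
force: [-0.1, 0.9, -3.5]
grip_width: 0.383
grip_force: 75.6
```

apply_moves(targets=[[0,[-6,-25,0],[0,0,0]],[0,[-15,-60,0],[0,0,0]],[0,[-26,-100,0],[0,0,0]],[0,[-37,-140,0],[0,0,0]],[0,[-47,-180,0],[0,0,0]],[0,[-58,-220,0],[0,0,0]],[0,[-68,-260,0],[0,0,0]],[0,[-78,-300,0],[0,0,0]],[0,[-89,-340,0],[0,0,0]],[0,[-99,-380,0],[0,0,0]],[0,[-106,-407,0],[0,0,0]],[0,[-108,-417,0],[0,0,0]],[0,[-108,-417,0],[0,0,0]],[0,[-108,-417,0],[0,0,0]]])

```text
time_s: 20.8
eef_pos: [413.0, -289.4, 89.7]
ee_rot: [-0.001, 0.718, 0.696, 0.0]
force: [0.8, -0.1, -3.2]
grip_width: 0.383
grip_force: 75.4
```

apply_moves(targets=[[0,[0,0,-30],[0,0,0]],[0,[0,0,-55],[0,0,0]],[0,[0,0,-67],[0,0,0]],[0,[0,0,-75],[0,0,0]],[0,[0,0,-75],[0,0,0]],[0,[0,0,-75],[0,0,0]]])

```text
time_s: 21.4
eef_pos: [413.2, -289.3, 17.5]
ee_rot: [-0.001, 0.717, 0.697, 0.0]
force: [-8.8, 11.7, 23.0]
grip_width: 0.384
grip_force: 78.9
```

apply_moves(targets=[[55,[0,0,1],[0,0,0]],[55,[0,0,1],[0,0,0]],[55,[0,0,1],[0,0,0]],[55,[0,0,20],[0,0,0]],[55,[0,0,55],[0,0,0]],[50,[0,0,85],[0,0,0]],[50,[35,-2,85],[0,0,0]],[50,[69,-3,85],[0,0,0]],[50,[69,-3,85],[0,0,0]],[50,[69,-3,85],[0,0,0]]])

```text
time_s: 22.4
eef_pos: [482.0, -293.3, 99.9]
ee_rot: [-0.0, 0.718, 0.696, -0.0]
force: [-1.6, -0.3, -0.5]
grip_width: 0.586
grip_force: 0.0
```

```bash
python3 look.py d
```

```text
top
x  636.1 y -133.7 top z 40.8  L 111.7 W 33.0  yaw  -2.6  px(320,184)
x  630.1 y -303.8 top z 40.8  L 116.5 W 35.2  yaw  -1.9  px(380,186)
x  626.9 y  292.4 top z 39.9  L  76.6 W 34.3  yaw  -3.4  px(167,189)
x  621.3 y  118.1 top z 30.1  L  94.7 W 23.3  yaw   0.8  px(230,191)
x  561.4 y -132.8 top z 40.9  L  89.2 W 30.9  yaw  -1.9  px(321,211)
x  556.7 y -295.2 top z 41.4  L  86.5 W 34.2  yaw  -1.0  px(379,211)
x  487.7 y -126.1 top z 41.1  L  71.5 W 29.9  yaw  -2.1  px(321,239)
x  482.4 y -277.9 top z 31.0  L  45.9 W 24.6  yaw  -1.7  px(374,239)
x  425.8 y  289.9 top z 30.5  L 115.1 W 24.2  yaw  -1.0  px(167,263)
x  423.4 y  122.6 top z 30.7  L 134.0 W 24.2  yaw  -0.9  px(229,264)
scene
x  430.7 y  290.0 top z 29.7  L 115.7 W 27.6  yaw  -2.8  px(279,123)
x  424.3 y  123.7 top z 31.0  L 133.6 W 28.3  yaw  -0.9  px(238,146)
x  631.2 y  291.5 top z 40.1  L  74.6 W 36.0  yaw  -4.7  px(321,161)
x  421.9 y -121.0 top z 42.0  L 132.7 W 34.3  yaw  -3.0  px(170,182)
x  624.0 y  119.7 top z 31.0  L  96.6 W 26.6  yaw  -1.3  px(276,189)
x  491.8 y -127.2 top z 41.4  L  73.7 W 32.0  yaw  -3.7  px(180,199)
x  416.4 y -248.4 top z 41.0  L  49.9 W 36.1  yaw  -2.5  px(132,206)
x  565.3 y -133.6 top z 42.0  L  93.3 W 32.6  yaw  -3.0  px(192,219)
x  415.2 y -334.2 top z 41.1  L  45.5 W 38.1  yaw  -0.8  px(105,221)
x  484.8 y -293.2 top z 31.0  L  73.5 W 26.0  yaw  -2.3  px(131,231)
x  638.8 y -134.8 top z 41.8  L 112.9 W 33.8  yaw  -1.9  px(206,238)
x  558.8 y -300.4 top z 41.2  L  93.3 W 36.6  yaw  -1.7  px(139,252)
x  631.7 y -303.1 top z 41.2  L 113.2 W 36.8  yaw  -2.0  px(152,274)
```

apply_moves(targets=[[50,[0,0,-30],[0,0,0]],[50,[0,0,-60],[0,0,0]],[50,[0,0,-75],[0,0,0]],[50,[0,0,-84],[0,0,0]],[50,[0,0,-84],[0,0,0]],[0,[0,0,-84],[0,0,0]],[0,[0,0,-84],[0,0,0]],[0,[0,0,-84],[0,0,0]],[0,[0,0,-84],[0,0,0]],[0,[0,0,-84],[0,0,0]],[0,[0,0,-84],[0,0,0]],[0,[0,0,-64],[0,0,0]],[0,[0,0,-34],[0,0,0]],[0,[0,0,-10],[0,0,0]],[0,[0,0,-10],[0,0,0]]], squeeze=60)

```text
time_s: 24.0
eef_pos: [483.2, -294.7, 93.6]
ee_rot: [0.003, 0.718, 0.696, 0.0]
force: [0.6, -0.0, -2.2]
grip_width: 0.264
grip_force: 59.2
```

apply_moves(targets=[[0,[2,25,0],[0,0,0]],[0,[6,60,0],[0,0,0]],[0,[9,100,0],[0,0,0]],[0,[13,140,0],[0,0,0]],[0,[17,180,0],[0,0,0]],[0,[21,220,0],[0,0,0]],[0,[24,260,0],[0,0,0]],[0,[28,300,0],[0,0,0]],[0,[32,340,0],[0,0,0]],[0,[36,380,0],[0,0,0]],[0,[39,406,0],[0,0,0]],[0,[39,416,0],[0,0,0]],[0,[39,416,0],[0,0,0]],[0,[39,416,0],[0,0,0]]])

```text
time_s: 25.4
eef_pos: [520.8, 121.4, 89.8]
ee_rot: [-0.0, 0.718, 0.696, -0.0]
force: [0.9, -0.9, -2.6]
grip_width: 0.261
grip_force: 59.2
```

apply_moves(targets=[[0,[0,0,-30],[0,0,0]],[0,[0,0,-55],[0,0,0]],[0,[0,0,-67],[0,0,0]],[0,[0,0,-74],[0,0,0]],[0,[0,0,-74],[0,0,0]],[0,[0,0,-74],[0,0,0]]])

```text
time_s: 26.0
eef_pos: [521.4, 121.5, 17.7]
ee_rot: [0.0, 0.718, 0.696, 0.0]
force: [-4.4, -2.5, 6.7]
grip_width: 0.26
grip_force: 60.2
```

apply_moves(targets=[[55,[0,0,0],[0,0,0]],[55,[0,0,0],[0,0,0]],[55,[0,0,0],[0,0,0]],[55,[0,0,20],[0,0,0]],[60,[0,0,55],[0,0,0]],[60,[0,0,84],[0,0,0]],[60,[22,35,84],[0,0,0]],[60,[44,70,84],[0,0,0]],[60,[66,105,84],[0,0,-2]],[60,[88,140,84],[0,0,-2]],[60,[108,170,84],[0,0,-2]],[60,[108,170,84],[0,0,-2]],[60,[108,170,84],[0,0,-2]]])

```text
time_s: 27.3
eef_pos: [628.8, 292.5, 99.6]
ee_rot: [-0.0, 0.73, 0.684, -0.0]
force: [-0.6, -0.8, 0.1]
grip_width: 0.702
grip_force: 0.0
```

```bash
python3 look.py e
```

```text
top
x  637.1 y -134.0 top z 40.7  L 112.3 W 32.5  yaw  -3.6  px(322,184)
x  630.0 y -304.9 top z 40.7  L 114.5 W 35.5  yaw  -1.3  px(380,186)
x  621.0 y  118.1 top z 30.1  L  94.1 W 25.3  yaw  -0.9  px(230,191)
x  561.8 y -132.6 top z 41.0  L  89.0 W 30.6  yaw  -2.8  px(322,211)
x  556.7 y -300.9 top z 41.1  L  96.2 W 34.5  yaw  -0.9  px(382,212)
x  521.7 y  120.3 top z 30.8  L  73.5 W 22.4  yaw  -1.0  px(229,227)
x  487.5 y -125.9 top z 40.8  L  72.1 W 30.2  yaw  -1.4  px(321,239)
x  418.1 y -119.2 top z 40.8  L 133.3 W 29.3  yaw  -1.5  px(319,264)
x  412.0 y -289.5 top z 40.9  L 136.1 W 32.5  yaw  -1.9  px(381,264)
x  423.4 y  122.7 top z 30.7  L 134.2 W 24.1  yaw  -0.9  px(228,264)
scene
x  430.0 y  288.8 top z 30.1  L 116.4 W 25.9  yaw  -2.7  px(280,123)
x  424.1 y  122.8 top z 31.0  L 131.6 W 27.5  yaw  -0.6  px(238,146)
x  631.0 y  292.0 top z 40.1  L  75.4 W 35.3  yaw  -3.7  px(321,161)
x  522.4 y  122.6 top z 31.3  L  75.6 W 25.6  yaw  -1.0  px(256,167)
x  421.7 y -121.2 top z 41.7  L 132.6 W 32.9  yaw  -1.2  px(170,182)
x  624.4 y  119.8 top z 31.1  L  96.6 W 26.9  yaw  -0.7  px(276,189)
x  491.8 y -127.7 top z 42.0  L  73.2 W 31.1  yaw  -5.4  px(180,199)
x  415.1 y -289.9 top z 41.3  L 133.7 W 36.3  yaw  -0.4  px(119,213)
x  565.4 y -133.4 top z 41.9  L  93.1 W 32.5  yaw  -1.8  px(192,219)
x  639.4 y -135.0 top z 41.7  L 112.8 W 34.3  yaw  -2.4  px(206,238)
x  558.3 y -300.4 top z 41.3  L  93.8 W 35.9  yaw  -0.7  px(139,252)
x  633.1 y -303.2 top z 41.1  L 113.6 W 36.7  yaw  -1.2  px(152,274)
```

apply_moves(targets=[[60,[0,0,-30],[0,0,0]],[60,[0,0,-60],[0,0,0]],[60,[0,0,-75],[0,0,0]],[60,[0,0,-84],[0,0,0]],[60,[0,0,-84],[0,0,0]],[0,[0,0,-84],[0,0,0]],[0,[0,0,-84],[0,0,0]],[0,[0,0,-84],[0,0,0]],[0,[0,0,-84],[0,0,0]],[0,[0,0,-84],[0,0,0]],[0,[0,0,-84],[0,0,0]],[0,[0,0,-64],[0,0,0]],[0,[0,0,-34],[0,0,0]],[0,[0,0,-10],[0,0,0]],[0,[0,0,-10],[0,0,0]]], squeeze=70)

```text
time_s: 28.9
eef_pos: [630.5, 292.8, 94.1]
ee_rot: [0.002, 0.73, 0.684, 0.003]
force: [-0.1, 0.6, -1.8]
grip_width: 0.383
grip_force: 70.8
```

apply_moves(targets=[[0,[-6,-25,0],[0,0,1]],[0,[-15,-60,0],[0,0,1]],[0,[-25,-100,0],[0,0,1]],[0,[-35,-142,0],[0,0,1]],[0,[-46,-184,0],[0,0,1]],[0,[-56,-226,0],[0,0,1]],[0,[-67,-268,0],[0,0,1]],[0,[-77,-310,0],[0,0,1]],[0,[-87,-352,0],[0,0,1]],[0,[-98,-394,0],[0,0,1]],[0,[-108,-436,0],[0,0,1]],[0,[-119,-478,0],[0,0,1]],[0,[-129,-520,0],[0,0,1]],[0,[-138,-556,0],[0,0,1]],[0,[-144,-578,0],[0,0,1]],[0,[-146,-588,0],[0,0,1]],[0,[-146,-588,0],[0,0,1]],[0,[-146,-588,0],[0,0,1]]])

```text
time_s: 30.7
eef_pos: [483.1, -294.4, 89.7]
ee_rot: [-0.001, 0.724, 0.69, 0.0]
force: [-0.1, -0.0, -3.1]
grip_width: 0.377
grip_force: 70.6
```

apply_moves(targets=[[0,[0,0,-30],[0,0,0]],[0,[0,0,-55],[0,0,0]],[0,[0,0,-67],[0,0,0]],[0,[0,0,-74],[0,0,0]],[0,[0,0,-74],[0,0,0]],[0,[0,0,-74],[0,0,0]]])

```text
time_s: 31.3
eef_pos: [483.5, -294.7, 18.1]
ee_rot: [-0.0, 0.723, 0.69, 0.0]
force: [-5.9, 5.5, 10.8]
grip_width: 0.382
grip_force: 72.4
```

apply_moves(targets=[[55,[0,0,0],[0,0,0]],[55,[0,0,0],[0,0,0]],[55,[0,0,0],[0,0,0]],[55,[0,0,20],[0,0,0]],[55,[0,0,60],[0,0,0]],[55,[0,0,100],[0,0,0]],[55,[0,0,140],[0,0,0]],[55,[-30,-30,180],[0,0,0]],[55,[-60,-60,185],[0,0,0]],[55,[-90,-90,185],[0,0,0]],[55,[-120,-120,185],[0,0,0]],[55,[-150,-150,185],[0,0,0]],[55,[-183,-184,185],[0,0,0]],[55,[-183,-184,185],[0,0,0]],[55,[-183,-184,185],[0,0,0]]])

```text
time_s: 32.8
eef_pos: [299.5, -480.0, 201.2]
ee_rot: [-0.0, 0.725, 0.689, 0.0]
force: [0.6, 0.1, -0.9]
grip_width: 0.644
grip_force: 0.0
```

```bash
python3 look.py f
```

```text
top
x  635.7 y -134.1 top z 40.7  L 112.1 W 33.8  yaw  -3.4  px(320,184)
x  629.9 y -304.5 top z 40.9  L 115.0 W 35.8  yaw  -0.8  px(380,186)
x  619.9 y  117.9 top z 30.1  L  94.4 W 24.7  yaw   0.6  px(230,191)
x  561.6 y -132.5 top z 41.1  L  89.0 W 31.0  yaw  -2.2  px(321,211)
x  556.7 y -301.3 top z 41.1  L  96.7 W 34.2  yaw  -0.9  px(382,212)
x  521.7 y  120.4 top z 30.6  L  73.8 W 22.6  yaw  -1.3  px(229,227)
x  482.1 y -295.1 top z 40.8  L  76.7 W 33.2  yaw  -1.4  px(382,238)
x  488.0 y -126.0 top z 41.4  L  71.6 W 29.9  yaw  -2.9  px(321,239)
x  413.2 y -291.1 top z 40.9  L 137.2 W 35.1  yaw  -1.9  px(382,264)
x  425.7 y  289.8 top z 30.7  L 115.2 W 24.2  yaw  -0.8  px(167,263)
x  418.1 y -118.9 top z 41.0  L 132.5 W 29.3  yaw  -1.5  px(319,264)
x  423.4 y  122.6 top z 30.9  L 134.0 W 24.2  yaw  -0.9  px(229,264)
scene
x  430.1 y  289.6 top z 29.5  L 117.0 W 27.2  yaw  -2.1  px(279,123)
x  425.1 y  124.3 top z 30.8  L 134.7 W 29.2  yaw  -1.2  px(238,146)
x  522.8 y  121.9 top z 30.9  L  77.3 W 26.7  yaw  -0.7  px(256,167)
x  421.7 y -121.3 top z 41.9  L 132.1 W 32.9  yaw  -2.5  px(169,182)
x  624.2 y  119.2 top z 30.9  L  96.0 W 27.8  yaw  -0.4  px(276,189)
x  492.2 y -127.1 top z 42.0  L  73.7 W 33.0  yaw  -4.0  px(180,199)
x  415.0 y -290.0 top z 41.4  L 133.9 W 35.4  yaw  -1.5  px(118,214)
x  565.4 y -133.5 top z 41.9  L  93.0 W 33.9  yaw  -1.8  px(192,219)
x  484.1 y -294.2 top z 41.0  L  72.5 W 37.2  yaw  -2.4  px(130,230)
x  638.7 y -134.9 top z 41.4  L 112.7 W 34.5  yaw  -2.7  px(206,238)
x  558.6 y -300.5 top z 41.5  L  93.3 W 37.0  yaw  -1.5  px(139,252)
x  632.9 y -303.2 top z 41.2  L 113.7 W 37.0  yaw  -1.6  px(152,274)
```

View pics/top_f.png

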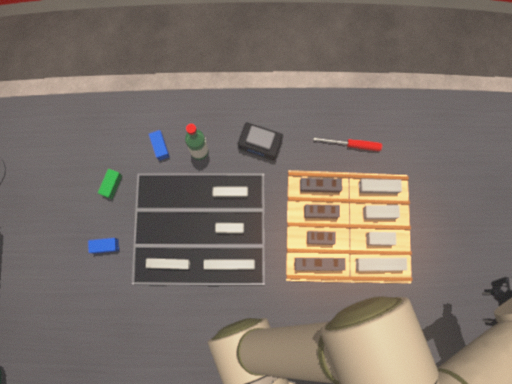

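The four bays at (380,186), (382,212), (382,238) and (382,264) hold full-section spacers matching the worn ones in length. The four thin ones lie apart in the tray at (230,191), (229,227), (167,263) and (229,264), and the bystanders are unmoved.

```bash
python3 -c "
from rig import ctrl
print(ctrl.finish_job())"
```

```text
the job is handed in; nothing more can be done
None
```

I handed the job in at about 33 s of the 210 s limit; the last pictures show all four worn spacers with their matching new spacer in line, the four thin ones lying separately in the tray, and everything else where it was. The hand-in gave no verdict.

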